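Stack the sieves on the shaker and start it

TASK

The sieve shaker was left switched to slow: stop it first with the stop key, then build the stack squarely on its table, each part fully home in the one below: the pan in the collar, then all the sieves that are on the bench from the finest up to the coarsest, then the cover. Then start the shaker with the slow key, let it settle the stack for five seconds, switch over to the fast key and leave it running so, with everything else on the bench left where it is.

Things in the scene. Friction and masses are not known exactly. Their poses are not given: they have to be found in the camera images.
- shaker: White sieve shaker, fixed, 300 mm deep (x) by 180 wide (y), origin: centre of its underside, x from the key deck (near the robot) to the round table at the back, y to the robot's left. Key deck 38 mm high, rear housing 49, aluminium table 124 mm in diameter, top at 70 mm; locating collar on it 80 mm across outside, 57 inside, top at 80 mm.
- seat (a point): Centre of the collar on the shaker table, 71 mm above the bench: where the origin of the pan lies when its spigot is home in the collar.
- key_stop (a joint): Stop key, marked by one long raised bar, at the left end of the bank (robot's left). 0 when up, grows as it is pressed straight down to a hard stop at 9.6 mm; springs back to about 8.2 mm and stays there, latched, if pressed to the stop. Takes 2 to 4 N; press right on to the stop. Interlocked: pressing one lets whichever key was down spring up.
- key_stop_top (a point): Centre of the top of key_stop (cap 46 mm along the shaker's x by 26 mm along its y, keys 34 mm apart, tops 60 mm above the bench when up).
- key_1 (a joint): Slow key, one pip, second from the left; it is down at the start. 0 when up, grows as it is pressed straight down to a hard stop at 9.6 mm; springs back to about 8.2 mm and stays there, latched, if pressed to the stop. Takes 2 to 4 N; press right on to the stop. Interlocked: pressing one lets whichever key was down spring up.
- key_1_top (a point): Centre of the top of key_1 (cap 46 mm along the shaker's x by 26 mm along its y, keys 34 mm apart, tops 60 mm above the bench when up).
- key_2 (a joint): Medium speed key, two pips, third from the left. 0 when up, grows as it is pressed straight down to a hard stop at 9.6 mm; springs back to about 8.2 mm and stays there, latched, if pressed to the stop. Takes 2 to 4 N; press right on to the stop. Interlocked: pressing one lets whichever key was down spring up.
- key_2_top (a point): Centre of the top of key_2 (cap 46 mm along the shaker's x by 26 mm along its y, keys 34 mm apart, tops 60 mm above the bench when up).
- key_3 (a joint): Fast key, three pips, at the right end. 0 when up, grows as it is pressed straight down to a hard stop at 9.6 mm; springs back to about 8.2 mm and stays there, latched, if pressed to the stop. Takes 2 to 4 N; press right on to the stop. Interlocked: pressing one lets whichever key was down spring up.
- key_3_top (a point): Centre of the top of key_3 (cap 46 mm along the shaker's x by 26 mm along its y, keys 34 mm apart, tops 60 mm above the bench when up).
- pan: Receiver pan: closed floor, no mesh, 41 mm high over all. Steel, round, 62 mm in diameter, on a chamfered spigot 53 mm wide and 9 mm high. Origin: centre of the underside, z up. The open top is a socket 57 mm wide, rim 2.5 mm thick: the next part's spigot drops 9 mm into it (1.5 mm play all round) and its shoulder rests on this rim. Take it across the outside.
- sieve_coarse: Coarse sieve: 11 mm mesh, thick wires, the tallest frame, 51 mm high over all. May be absent. Steel, round, 62 mm in diameter, on a chamfered spigot 53 mm wide and 9 mm high. Origin: centre of the underside, z up. The open top is a socket 57 mm wide, rim 2.5 mm thick: the next part's spigot drops 9 mm into it (1.5 mm play all round) and its shoulder rests on this rim. Take it across the outside.
- sieve_medium: Medium sieve: 7 mm mesh, the second tallest frame, 45 mm high over all. May be absent. Steel, round, 62 mm in diameter, on a chamfered spigot 53 mm wide and 9 mm high. Origin: centre of the underside, z up. The open top is a socket 57 mm wide, rim 2.5 mm thick: the next part's spigot drops 9 mm into it (1.5 mm play all round) and its shoulder rests on this rim. Take it across the outside.
- sieve_fine: Fine sieve: 4 mm mesh, the second lowest frame, 39 mm high over all. May be absent. Steel, round, 62 mm in diameter, on a chamfered spigot 53 mm wide and 9 mm high. Origin: centre of the underside, z up. The open top is a socket 57 mm wide, rim 2.5 mm thick: the next part's spigot drops 9 mm into it (1.5 mm play all round) and its shoulder rests on this rim. Take it across the outside.
- sieve_extra_fine: Extra fine sieve: 2.6 mm mesh with a dark backing, the lowest frame, 33 mm high over all. May be absent. Steel, round, 62 mm in diameter, on a chamfered spigot 53 mm wide and 9 mm high. Origin: centre of the underside, z up. The open top is a socket 57 mm wide, rim 2.5 mm thick: the next part's spigot drops 9 mm into it (1.5 mm play all round) and its shoulder rests on this rim. Take it across the outside.
- cover: Cover: flat steel disc, 21 mm high, with a black round knob on top, 21 mm in diameter, from 21 to 49 mm above the underside. Steel, round, 62 mm in diameter, on a chamfered spigot 53 mm wide and 9 mm high. Origin: centre of the underside, z up. Pinch the knob.
- bottle: White sample bottle with a red cap, 47 mm in diameter, 84 mm high; not part of the job. Origin at the centre of its underside.
- meter: Hand-held meter with keypad, 148 x 68 x 30 mm; not part of the job. Origin at the centre of its underside.
- impact_tool: Pen-like steel impact device, 24 x 126 x 24 mm, lying along its y; not part of the job. Origin at the centre of its underside.
- marker_pen: Felt marker, 17 x 132 x 18 mm, lying along its y; not part of the job. Origin at the centre of its underside.
- scoop: White spatula, 18 x 128 x 9 mm, lying along its y; not part of the job. Origin at the centre of its underside.
- check_weight: Steel check weight, 25 mm in diameter, 32 mm high; not part of the job. Origin at the centre of its underside.
- test_block: Steel test block, 45 x 60 x 15 mm; not part of the job. Origin at the centre of its underside.
There are look-alikes about, which are no part of the job. Leave any turquoise or yellow look-alike of the sieve_extra_fine alone. What is shaped like the cover but orange is not meant.

How it is judged:
By the outcome, as a careful person would: the job done as asked, in the order asked, and still so for the second after the job is handed in, with the robot touching nothing.
Of sieve_coarse, sieve_medium, sieve_fine, sieve_extra_fine only 3 to 4 are there at a start; the rules pass over those that are not, and their reading is None.
At some moment in a run one of sieve_coarse, sieve_medium, cover may be knocked a few centimetres aside while the robot is not near it.
It also fails if it takes over 200 s, if anything falls off the work surface, if the arm or the gripper's body presses on something with over 40 N, if the wrist force passes 120 N, or if a joint passes its speed limit or range.

ROBOT

A 7-joint arm with a two-finger parallel gripper is mounted at the origin on a cart in front of the work surface, level with it; the furniture and walls round the work are solid. World frame = base frame: x ahead of the robot, y to its left, z up, the work surface at z = 0. Lengths are in mm, angles in rad, forces in N, time in s.
With the tool pointing down it reaches from about 350 to 900 mm from the base axis. Payload 8.1 kg.
Tool frame: the origin (TCP) lies between the finger pads; the fingertips stand 25 mm ahead of it and the grasp point (between the pads) lies 6 mm ahead of it; z points along the fingers, y is the direction in which the jaws open and shut (so a half turn about z gives the same grasp; the last joint's range is limited). The gripper opens to 85 mm and grips with 20 to 120 N. Pads are 22 mm wide; open, the fingers measure 114 mm over their backs; the gripper's body (76 mm by 85 mm) begins 54 mm behind the grasp point. The pads swing forward as they close: fully open they stand 13 mm farther back than shut.
Start: joints at [-1.362, 0.434, 0.025, 1.573, -0.012, 1.134, -0.075], TCP at [191.759, 594.868, 256.323] pointing down, gripper open.
Joint ranges: [-2.62, 2.62], [-0.44, 2.09], [-1.27, 1.32], [0.08, 2.57], [-1.32, 4.46], [0.12, 2], [-2.74, 2.74]. Speed limits (rad/s): [2.22, 2.22, 3.01, 3.01, 3.14, 3.14, 3.14].

INTERFACE

Orientations are given as [roll, pitch, yaw] about the fixed x, y, z axes, in that order (R = Rz(yaw) Ry(pitch) Rx(roll)).
In Python, from workcell import telemetry, cams, workorder gives the robot as it stands.
- The arm moves only by the tool send_rows, never from a script. Its argument "motion" is a list that holds one entry, the list of rows, each a list of 4 numbers: the shift along the tool's x, y, z normalised to -1 to 1, where 1 is 400 mm, then the turn about the tool's z normalised to -1 to 1, where 1 is pi rad. In form: [[[x, y, z, turn], ...]]. A call has 1 to 20 rows; each row is the pose to reach, as a shift and turn from the pose commanded when the call began, along the tool's axes at that moment, turning the shorter way round; what a row does not reach only later rows make up. A row lasts 1/10 s, in which the tool goes at most 50 mm and 8.59 degrees, less where a joint would pass 70% of its speed; a pose out of reach is approached as far as the arm can. A call with a number of a shift or a turn outside -1 to 1 is refused whole. A call with a gripper value outside its range is refused whole. "grip" is the opening, from -1 (shut) to 1 (fully open), set as the call begins (left out, the last holds). The fingers move at their own pace and stop on an object; "grip_force" is the grip in N (left out, the last holds). Time passes only in rows, so rows that repeat a pose let the fingers close. It gives the time, the measured TCP pose, the force and the opening at its end, in the units of the state.
- telemetry.sense(): the state, without advancing time (a new reading comes with each control period).
- cams.grab_frame(name): name is "scene" or "side" or "wrist"; returns a dict with "color" (480x640x3 uint8, red, green, blue), "fx", "fy", "cx", "cy" (pixels), "pose" (4x4, takes a point from camera to world coordinates); the wrist camera has in their place "tool_from_camera" (4x4, takes a point from camera to tool coordinates, whose origin is the TCP and whose axes are the flange's). Camera axes: x right, y down, z forward; pixel columns grow to the right and rows downward; lengths in mm; the calibration is good to about 2 mm. A picture is of the moment at which its call begins: read the wrist's pose just before it. There is no depth.
- workorder.finish_job(): hands the job in, once; it reports no verdict.
Trained networks look in a picture, given as the dict that the camera call returned (one of the last four; its "shot" number tells which), for a name from the list of things; names that differ only in an ending like _2 or _b are one class to them, and where a whole thing is asked for, a point or a joint stands for the part that bears it (a point fixed in the world has none). Each returns a list of dicts, best first, with "confidence" (0 to 1); they miss things now and then, are a little off and sometimes report something else, mostly with a low value. They report only what shows in the picture. A call takes as long as a camera call. They do not tell look-alikes from the thing itself.
- cams.search_frame(thing, picture): "xy" ([column, row] in pixels, amid what is visible of it).
- cams.cut_out(thing, picture): "region" (480x640 bool, what is visible of it) and "xy" ([column, row] in pixels, amid what is visible of it).
The state is a dict: "time_s": time; "qpos": joint angles; "qd": joint speeds; "effort": joint torques, N m; "position": TCP position; "tcp_rot": TCP orientation; "force": force on the tool from outside, world axes, zero at the start; "wrist_torque": the same for the moment, N m; "gripper_width": finger opening in mm.
Only numpy, scipy, OpenCV 4.12 (cv2) and the standard library are available. Lean on these libraries where they do the work, as an engineer would, in place of code of your own. Each camera call takes 0.05 s, during which the arm holds its last target. There are 200 camera calls.

## Working session

There is one attempt and no reset: what is moved stays moved. The work goes in short steps, Python scripts to look and compute and a tool call to move; the robot and the scene stay as the last step left them, time stands still between calls to the robot, and variables do not carry over. Pictures are saved under pics/ and viewed, about 12 in all and at most 16, crops included, and the job is handed in when it is done.

Besides the shell and the picture viewer there is one more tool, called after "Emit:" as name(argument=value, ...) on one line, values as JSON. send_rows: Moves the arm, as the interface text tells. Its arguments: {"type":"object","properties":{"motion":{"type":"array"},"grip":{"type":"number"},"grip_force":{"type":"number"}},"required":["motion"]}

```bash
ls; mkdir -p pics; python3 - <<'E'
from workcell import telemetry, cams, workorder
import cv2,numpy as np
s=telemetry.sense()
for k,v in s.items(): print(k,np.round(v,3))
for n in("scene","side"):
    f=cams.grab_frame(n); cv2.imwrite(f"pics/{n}0.png",f["color"][:,:,::-1]); print(n,f["fx"],f["fy"],f["cx"],f["cy"],np.round(f["pose"],3).tolist(),f.keys())
E
```

```text
pics
time_s 0.0
qpos [-1.362  0.435  0.025  1.574 -0.012  1.134 -0.075]
qd [ 0.    -0.001 -0.002  0.001 -0.001  0.001  0.003]
effort [ 1.0000e-03 -6.7046e+01  1.0260e+00 -3.1622e+01  1.6000e-02  1.2000e-02
  0.0000e+00]
position [191.648 594.411 255.539]
tcp_rot [-3.14  0.    2.83]
force [-0.312 -0.762 -0.575]
wrist_torque [ 0.039 -0.006 -0.016]
gripper_width 85.145
scene 597.2737252705256 597.2737252705256 316.07722884252297 235.32196075245227 [[0.45, -0.687, 0.571, -344.842], [-0.893, -0.347, 0.286, -360.315], [0.002, -0.638, -0.77, 1306.05], [0.0, 0.0, 0.0, 1.0]] dict_keys(['color', 'fx', 'fy', 'cx', 'cy', 'pose', 'shot'])
side 575.9148496633791 575.9148496633791 329.632469608738 244.30304605036812 [[0.814, -0.225, 0.536, -344.002], [-0.58, -0.358, 0.731, -1134.305], [0.027, -0.906, -0.422, 794.098], [0.0, 0.0, 0.0, 1.0]] dict_keys(['color', 'fx', 'fy', 'cx', 'cy', 'pose', 'shot'])
```

View pics/scene0.png

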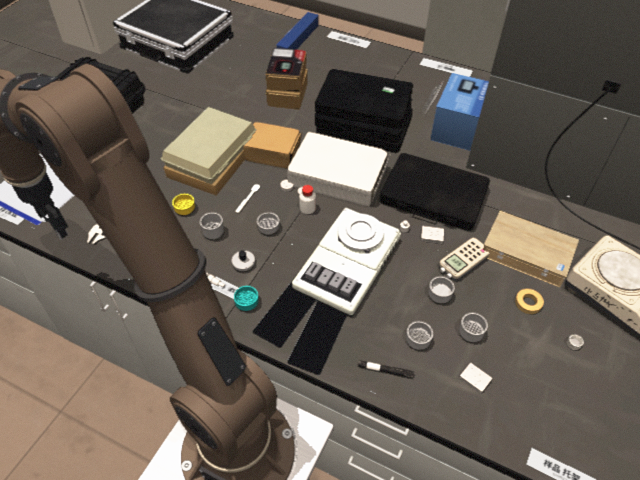

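View pics/side0.png

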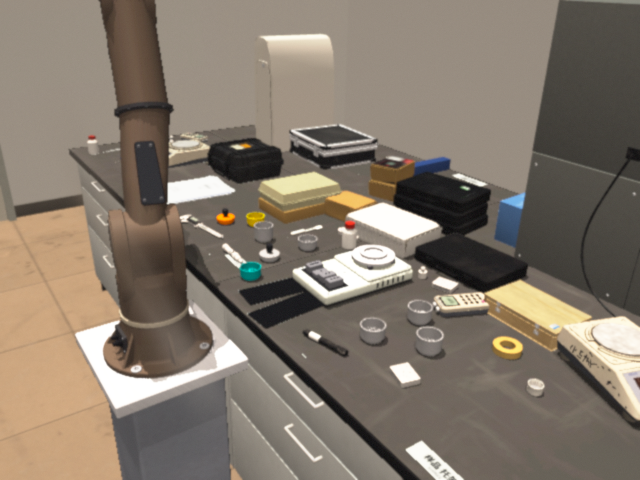

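```bash
cat > h.py <<'E'
from workcell import telemetry, cams, workorder
import cv2, numpy as np
from scipy.spatial.transform import Rotation as R
def tool():
    s=telemetry.sense(); T=np.eye(4); T[:3,:3]=R.from_euler('xyz',s["tcp_rot"]).as_matrix(); T[:3,3]=s["position"]; return T
def grab(n):
    T=tool(); f=cams.grab_frame(n)
    f["P"]=T@f["tool_from_camera"] if n=="wrist" else np.array(f["pose"]); return f
def plane(f,uv,z):
    P=f["P"]; d=P[:3,:3]@np.array([(uv[0]-f["cx"])/f["fx"],(uv[1]-f["cy"])/f["fy"],1.])
    return P[:3,3]+d*(z-P[2,3])/d[2]
def proj(f,p):
    q=np.linalg.inv(f["P"])@np.append(p,1.); return np.array([f["cx"]+f["fx"]*q[0]/q[2],f["cy"]+f["fy"]*q[1]/q[2]])
def move(p,yaw=None):
    "units for a move to world p from the measured pose"
    T=tool(); d=T[:3,:3].T@(np.array(p)-T[:3,3]); print("xyz units",np.round(d/400,4))
    if yaw is not None:
        y0=telemetry.sense()["tcp_rot"][2]; a=(yaw-y0+np.pi/2)%np.pi-np.pi/2
        print("turn (world yaw +%.3f) tool turn unit %.4f"%(a,-a/np.pi))
E
python3 - <<'E'
from h import *
f1=grab("scene"); f2=grab("side")
for n in "pan sieve_coarse sieve_medium sieve_fine sieve_extra_fine cover bottle meter impact_tool marker_pen scoop check_weight test_block shaker".split():
    for nm,f in(("sc",f1),("si",f2)):
        r=cams.search_frame(n,f)
        print(n,nm,[(np.round(d["xy"]).astype(int).tolist(),round(d["confidence"],2),np.round(plane(f,d["xy"],20)[:2]).astype(int).tolist()) for d in r[:6]])
a=f1["color"][150:390,170:510,::-1]; cv2.imwrite("pics/crop1.png",cv2.resize(a,(800,565),interpolation=cv2.INTER_CUBIC))
E
```

```text
pan sc [([442, 290], 0.59, [592, -258]), ([272, 226], 0.46, [581, 244])]
pan si [([419, 313], 0.87, [593, -252])]
sieve_coarse sc [([214, 228], 0.63, [502, 385]), ([309, 273], 0.63, [484, 74])]
sieve_coarse si [([265, 233], 0.55, [508, 393])]
sieve_medium sc [([471, 326], 0.62, [521, -359])]
sieve_medium si [([430, 343], 0.87, [521, -365]), ([335, 282], 0.39, [507, -5])]
sieve_fine sc [([419, 336], 0.56, [438, -253])]
sieve_fine si [([373, 332], 0.86, [436, -256]), ([266, 237], 0.36, [495, 366])]
sieve_extra_fine sc [([267, 223], 0.83, [586, 262]), ([185, 205], 0.68, [540, 510]), ([247, 303], 0.64, [328, 173])]
sieve_extra_fine si [([251, 269], 0.71, [347, 192]), ([253, 219], 0.66, [532, 517]), ([305, 243], 0.59, [578, 259]), ([334, 282], 0.54, [507, 0])]
cover sc [([242, 256], 0.65, [453, 262]), ([313, 269], 0.55, [502, 72])]
cover si [([226, 218], 0.76, [458, 579]), ([266, 250], 0.58, [447, 276])]
bottle sc [([347, 260], 0.65, [570, 3]), ([305, 199], 0.58, [717, 208])]
bottle si [([348, 235], 0.79, [734, 237]), ([327, 342], 0.17, [322, -228])]
meter sc [([462, 261], 0.57, [706, -27
[... 188 characters left out ...]
]), ([474, 381], 0.46, [382, -410])]
marker_pen si [([328, 341], 0.65, [323, -228]), ([316, 268], 0.37, [507, 93]), ([303, 243], 0.29, [573, 261])]
scoop sc [([246, 198], 0.43, [644, 365])]
scoop si [([302, 230], 0.62, [623, 346]), ([330, 342], 0.37, [325, -235])]
check_weight sc [([405, 228], 0.61, [747, -96]), ([339, 280], 0.26, [499, -6])]
check_weight si [([423, 274], 0.6, [753, -101])]
test_block sc [([477, 380], 0.71, [386, -415]), ([348, 290], 0.16, [482, -40])]
test_block si [([351, 271], 0.72, [583, 23]), ([406, 376], 0.59, [390, -425]), ([429, 343], 0.54, [517, -364])]
shaker sc [([348, 261], 0.58, [566, -1])]
shaker si [([333, 283], 0.68, [498, -7]), ([353, 277], 0.64, [567, -8])]
```

View pics/crop1.png

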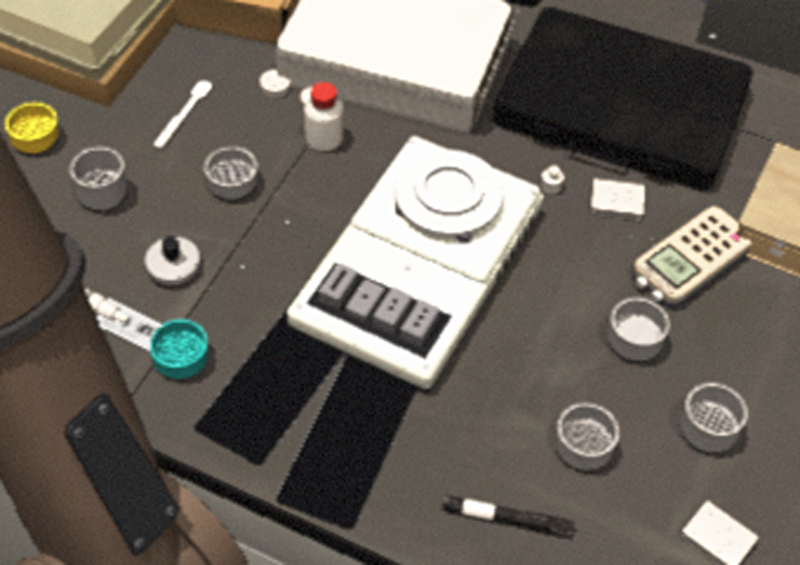

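```bash
python3 - <<'E'
from h import *
f=grab("scene")
c=lambda u,v:(170+u/2.353,150+v/2.353)
ring=plane(f,c(449,188),80); ks=plane(f,c(336,285),60);k1=plane(f,c(364,296),52);k2=plane(f,c(391,308),60);k3=plane(f,c(419,321),60)
print(ring,ks,k1,k2,k3)
d=ks-k3; print("yaw from keys",np.arctan2(-d[0],d[1]), np.linalg.norm(d), "bank->ring",np.linalg.norm(ring-(ks+k3)/2), np.arctan2(*(ring-(ks+k3)/2)[[1,0]]))
print(telemetry.sense()["tcp_rot"])
w=cams.grab_frame("wrist"); print(np.round(w["tool_from_camera"],3), w["fx"],w["cx"],w["cy"])
move([480,30,230],-0.15+np.pi/2)
E
```

```text
[635.40177615  -4.38528327  80.        ] [468.01227936  55.3957473   60.        ] [473.77094009  23.87472927  52.        ] [467.39425821 -11.73918202  60.        ] [465.55427643 -45.97454168  60.        ]
yaw from keys -0.02424301433009296 101.40008514229433 bank->ring 170.04391519929322 -0.053891351247433585
[ 3.14155845e+00 -2.17755532e-05  2.82974518e+00]
[[   0.      -0.96    -0.282   72.575]
 [   1.       0.      -0.       1.423]
 [   0.      -0.282    0.96  -118.118]
 [   0.       0.       0.       1.   ]] 383.6552491249222 319.4286037603167 239.09563180428432
xyz units [-1.1192 -1.123   0.0657]
turn (world yaw +-1.409) tool turn unit 0.4485
```

Emit:
send_rows(motion=[[[-0.9, -0.9, 0, 0.414], [-0.9, -0.9, 0, 0.414], [-0.9, -0.9, 0, 0.414], [-0.9, -0.9, 0, 0.414], [-0.9, -0.9, 0, 0.414], [-0.9, -0.9, 0, 0.414], [-0.9, -0.9, 0, 0.414], [-0.9, -0.9, 0, 0.414], [-0.9, -0.9, 0, 0.414], [-0.9, -0.9, 0, 0.414], [-0.9, -0.9, 0, 0.414], [-0.9, -0.9, 0, 0.414]]], grip=-1)

```text
time_s: 2.9
position: [424.6, 140.2, 256.5]
tcp_rot: [3.141, -0.0, 1.525]
force: [0.8, 0.7, -0.5]
gripper_width: 0.0
```

```bash
python3 - <<'E'
from h import *
print(telemetry.sense()["position"],telemetry.sense()["tcp_rot"],telemetry.sense()["qpos"])
move([500,30,250],1.53)
E
```

```text
[424.60614559 140.23106419 256.54863825] [ 3.14103269e+00 -2.44719099e-04  1.52514274e+00] [-0.87523428  0.13775191  0.49839687  2.01360925 -0.07769882  1.00756696
 -0.3849725 ]
xyz units [-0.2667  0.2009  0.0164]
turn (world yaw +0.005) tool turn unit -0.0015
```

Emit:
send_rows(motion=[[[-0.4, 0.3, 0.0, 0], [-0.4, 0.3, 0.0, 0], [-0.4, 0.3, 0.0, 0], [-0.4, 0.3, 0.0, 0], [-0.4, 0.3, 0.0, 0], [-0.4, 0.3, 0.0, 0]]])

```text
time_s: 3.5
position: [537.4, -22.2, 255.7]
tcp_rot: [-3.141, -0.0, 1.529]
force: [0.6, 0.8, -0.7]
gripper_width: -0.2
```

```bash
python3 - <<'E'
from h import *
f=grab("wrist"); cv2.imwrite("pics/w1.png",f["color"][:,:,::-1]); np.savez("w1.npz",P=f["P"],fx=f["fx"],fy=f["fy"],cx=f["cx"],cy=f["cy"])
for n in["shaker"]:
    for d in cams.cut_out(n,f)[:2]: print(d["xy"],d["confidence"],d["region"].sum())
E
```

```text
[361.1, 169.3] 0.96 69719
[239.6, 118.6] 0.52 2131
```

View pics/w1.png

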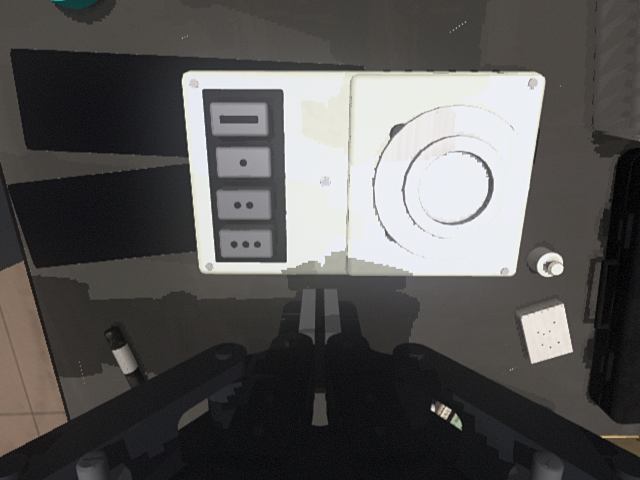

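```bash
python3 - <<'E'
from h import *
f=dict(np.load("w1.npz"))
K=[plane(f,p,z) for p,z in(((239,119),60),((243,163),52),((245,205),60),((246,243),60))]
for k in K: print(np.round(k,1))
C=[plane(f,p,z)[:2] for p,z in(((194,83),38),((209,268),38),((532,83),49),((504,272),49))]
print(np.round(C,1))
r=plane(f,(456,187),80); b=(K[0]+K[3])/2
print("ring",r,"dist",np.linalg.norm((r-b)[:2]),"yaw",np.arctan2(*(r-b)[[1,0]]),"yawkeys",np.arctan2(*( (K[0]-K[3])[[0,1]]*[-1,1])))
g=cv2.cvtColor(cv2.imread("pics/w1.png"),6)[90:280,350:550]
e=cv2.createCLAHE(4,(2,2)).apply(g); cv2.imwrite("pics/ring.png",cv2.resize(e,None,fx=3,fy=3,interpolation=2))
E
```

```text
[477.1  59.2  60. ]
[475.3  24.6  52. ]
[475.2  -9.1  60. ]
[472.8 -42.   60. ]
[[438.8  89.2]
 [431.2 -71.5]
 [708.2  76.8]
 [701.1 -82.2]]
ring [642.4755343    2.09085587  80.        ] dist 167.64911820205847 yaw -0.03865515448613002 yawkeys -0.041759627450743124
```

View pics/ring.png

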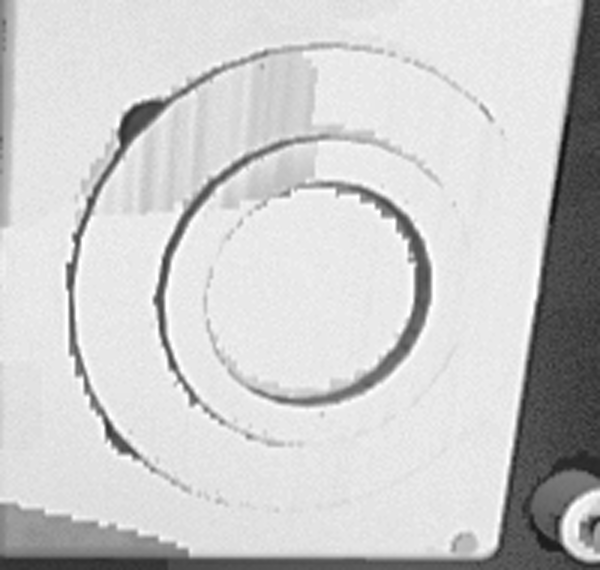

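Emit:
send_rows(motion=[[[0.197, -0.159, 0.1, 0], [0.197, -0.159, 0.2, 0], [0.197, -0.159, 0.3, 0], [0.197, -0.159, 0.4, 0], [0.197, -0.159, 0.42, 0], [0.197, -0.159, 0.42, 0], [0.197, -0.159, 0.43, 0], [0.197, -0.159, 0.44, 0], [0.197, -0.159, 0.45, 0], [0.197, -0.159, 0.45, 0]]])

```text
time_s: 4.6
position: [477.4, 58.5, 76.7]
tcp_rot: [3.14, -0.001, 1.529]
force: [-0.5, 1.1, 1.4]
gripper_width: 0.2
```

Emit:
send_rows(motion=[[[0, 0, 0.002, 0], [0, 0, 0.004, 0], [0, 0, 0.006, 0], [0, 0, 0.008, 0], [0, 0, 0.008, 0]]])

```text
time_s: 5.1
position: [477.6, 58.3, 75.1]
tcp_rot: [3.14, -0.002, 1.528]
force: [-8.6, -0.0, 36.1]
gripper_width: -0.1
```

Emit:
send_rows(motion=[[[0, 0, -0.1, 0], [0, 0, -0.2, 0], [-0.1, 0.08, -0.3, 0], [-0.2, 0.159, -0.4, 0], [-0.2, 0.159, -0.45, 0], [-0.2, 0.159, -0.455, 0], [-0.2, 0.159, -0.455, 0]]])

```text
time_s: 5.8
position: [537.5, -25.0, 255.7]
tcp_rot: [3.14, -0.0, 1.528]
force: [-0.9, 0.3, -1.5]
gripper_width: 0.2
```

```bash
python3 - <<'E'
from h import *
f=grab("wrist"); a=f["color"][:,:,::-1]; b=cv2.imread("pics/w1.png")
cv2.imwrite("pics/w2.png",np.hstack([cv2.resize(i[80:270,190:300],None,fx=3,fy=3,interpolation=2) for i in(b,a)]))
s=telemetry.sense();print(s["position"],s["force"])
# pan location from scene+side masks
for n in("scene","side"):
    g=grab(n)
    for o,z in(("pan",20),("sieve_fine",20),("sieve_medium",22)):
        d=cams.cut_out(o,g)
        print(n,o,[(np.round(plane(g,e["xy"],z)[:2]).tolist(),round(e["confidence"],2)) for e in d[:2]])
move([592,-255,235])
E
```

```text
[536.53243289 -24.01801473 254.57605181] [-0.33476094  0.02672681 -0.33233414]
scene pan [([589.0, -259.0], 0.69), ([555.0, 4.0], 0.48)]
scene sieve_fine [([434.0, -254.0], 0.9)]
scene sieve_medium [([512.0, -359.0], 0.61)]
side pan []
side sieve_fine [([442.0, -246.0], 0.62)]
side sieve_medium [([510.0, -370.0], 0.83)]
xyz units [-0.5714  0.1617  0.0491]
```

View pics/w2.png

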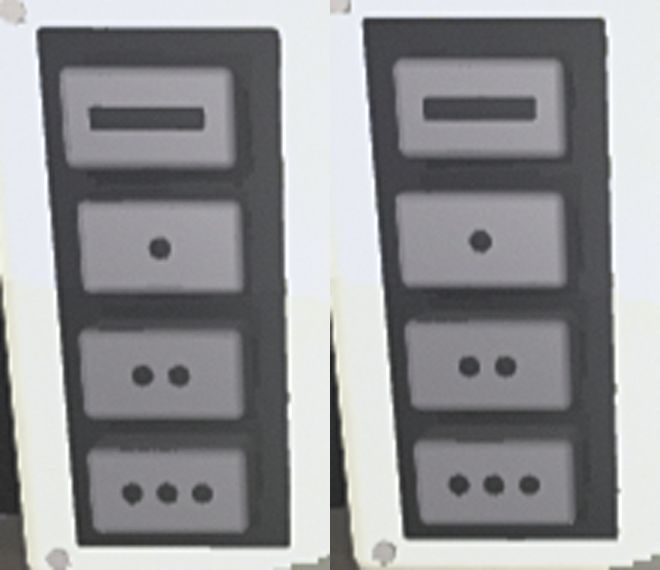

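Emit:
send_rows(motion=[[[-0.64, -0.14, 0, 0], [-0.64, -0.14, 0, 0], [-0.64, -0.14, 0, 0], [-0.64, -0.14, 0, 0], [-0.64, -0.14, 0, 0], [-0.64, -0.14, 0, 0], [-0.64, -0.14, 0, 0], [-0.64, -0.14, 0, 0]]])

```text
time_s: 7.05
position: [470.9, -276.7, 254.8]
tcp_rot: [-3.141, -0.001, 1.53]
force: [0.4, 0.6, -0.3]
gripper_width: -0.2
```

```bash
cat >> h.py <<'E'
def rim(f,uv,h,rp=31,save=None):
    "refine the rim circle centre (world, at height h): best outer circle by radial edge score, start at pixel uv"
    g=cv2.GaussianBlur(cv2.cvtColor(f["color"],cv2.COLOR_RGB2GRAY),(0,0),1).astype(np.float32)
    gx=cv2.Sobel(g,5,1,0);gy=cv2.Sobel(g,5,0,1); c0=plane(f,uv,h)
    a=np.linspace(0,2*np.pi,120,endpoint=False); best=(-1,None)
    def score(c,r):
        p=np.array([proj(f,c+[r*np.cos(t),r*np.sin(t),0]) for t in a]).astype(np.float32)
        n=p-p.mean(0); n/=np.linalg.norm(n,axis=1)[:,None]
        s=lambda m:cv2.remap(m,p[:,0],p[:,1],1).ravel()
        v=-(s(gx)*n[:,0]+s(gy)*n[:,1])   # bright inside, dark outside
        return np.clip(v,0,150).mean()
    for st,w in((4,16),(1,4),(.5,1)):
        cc=c0 if best[1] is None else best[1]; best=(-1,cc)
        for dx in np.arange(-w,w+.1,st):
            for dy in np.arange(-w,w+.1,st):
                v=score(cc+[dx,dy,0],rp)
                if v>best[0]: best=(v,cc+[dx,dy,0])
    return best[1],best[0]
E
python3 - <<'E'
from h import *
f=grab("wrist"); im=f["color"][:,:,::-1].copy()
for o,z in(("pan",41),("sieve_fine",39),("sieve_medium",45)):
    for e in cams.cut_out(o,f)[:2]:
        c,v=rim(f,e["xy"],z); print(o,e["xy"],round(e["confidence"],2),np.round(plane(f,e["xy"],z)[:2],1),"rim",np.round(c,1),round(v,1), "area d", 2*np.sqrt(e["region"].sum()/np.pi))
        for t in np.linspace(0,6.28,60): cv2.circle(im,tuple(int(round(k)) for k in proj(f,c+[31*np.cos(t),31*np.sin(t),0])),0,(0,0,255),-1)
        cv2.putText(im,o,tuple(int(k) for k in e["xy"]),0,.4,(0,255,0))
cv2.imwrite("pics/w3.png",im); s=telemetry.sense(); print(s["position"],s["tcp_rot"])
E
```

```text
pan [454.6, 180.0] 0.97 [ 587.9 -252.4] rim [ 588.4 -254.4   41. ] 150.0 area d 75.88716927674362
sieve_fine [279.9, 184.3] 0.66 [ 436.8 -250.2] rim [ 435.8 -251.2   39. ] 150.0 area d 56.554201757028885
sieve_fine [255.8, 321.3] 0.38 [ 404.2 -381.7] rim [ 394.2 -388.2   39. ] 58.7 area d 50.33633572304378
sieve_medium [356.0, 276.8] 0.66 [ 501.3 -336.9] rim [ 487.3 -348.9   45. ] 29.8 area d 44.951431095068635
sieve_medium [578.0, 188.7] 0.43 [ 692.5 -263.5] rim [ 676.5 -267.5   45. ] 56.2 area d 115.31571360926506
[ 471.25599993 -276.03217075  254.95472836] [-3.14152834e+00 -6.73805111e-04  1.53190665e+00]
```

View pics/w3.png

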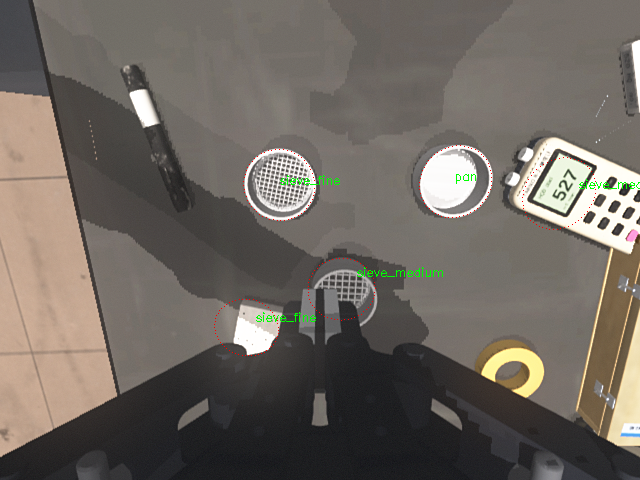

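Emit:
send_rows(motion=[[[0.0665, 0.291, 0, 0.5], [0.0665, 0.291, 0, 0.5], [0.0665, 0.291, 0, 0.5], [0.0665, 0.291, 0, 0.5], [0.0665, 0.291, 0.1, 0.5], [0.0665, 0.291, 0.2, 0.5], [0.0665, 0.291, 0.3, 0.5], [0.0665, 0.291, 0.35, 0.5], [0.0665, 0.291, 0.38, 0.5], [0.0665, 0.291, 0.4, 0.5], [0.0665, 0.291, 0.4, 0.5], [0.0665, 0.291, 0.4, 0.5]]], grip=1, grip_force=40)

```text
time_s: 8.45
position: [588.2, -254.5, 94.3]
tcp_rot: [-3.141, 0.001, -0.041]
force: [0.6, -0.1, -0.0]
gripper_width: 85.5
```

```bash
python3 - <<'E'
from h import *
s=telemetry.sense(); print(s["position"],s["tcp_rot"],s["qpos"],s["gripper_width"])
move([588.4,-254.4,37],-0.04)
E
```

```text
[ 588.24284369 -254.46050984   94.33716351] [-3.14131467e+00  1.23144782e-03 -4.06584918e-02] [-0.23172709  0.8030981   0.92514494  1.74456231 -0.75527171  0.99356793
 -0.62296614] 85.54080366465266
xyz units [ 6.000e-04 -1.000e-04  1.433e-01]
turn (world yaw +0.001) tool turn unit -0.0002
```

Emit:
send_rows(motion=[[[0, 0, 0.06, 0], [0, 0, 0.12, 0], [0, 0, 0.142, 0], [0, 0, 0.142, 0]]])

```text
time_s: 8.85
position: [587.6, -255.1, 37.5]
tcp_rot: [-3.141, 0.002, -0.04]
force: [-0.4, -0.9, 0.0]
gripper_width: 85.3
```

Emit:
send_rows(motion=[[[0, 0, 0, 0], [0, 0, 0, 0], [0, 0, 0, 0], [0, 0, 0, 0], [0, 0, 0, 0], [0, 0, 0, 0]]], grip=-1, grip_force=40)

```text
time_s: 9.45
position: [588.6, -256.5, 40.0]
tcp_rot: [3.141, -0.002, -0.041]
force: [-0.4, 1.7, 5.9]
gripper_width: 59.5
```

Emit:
send_rows(motion=[[[0, 0, -0.1, 0], [0, 0, -0.2, 0], [0, 0, -0.3, 0], [0, 0, -0.4, 0], [0, 0, -0.4, 0]]])

```text
time_s: 9.95
position: [589.8, -258.4, 204.7]
tcp_rot: [3.138, -0.009, -0.042]
force: [1.1, 0.2, -1.6]
gripper_width: 59.5
```

```bash
python3 - <<'E'
from h import *
f=grab("wrist"); cv2.imwrite("pics/w4.png",f["color"][:,:,::-1])
s=telemetry.sense(); print(s["position"],s["force"],s["gripper_width"])
move([642.4,1.4,160],-0.04)
E
```

```text
[ 589.03121723 -257.22285479  201.83794115] [ 0.2660276   0.33879191 -1.91454913] 59.428929742959994
xyz units [ 0.1059 -0.6517  0.1041]
turn (world yaw +0.002) tool turn unit -0.0005
```

View pics/w4.png

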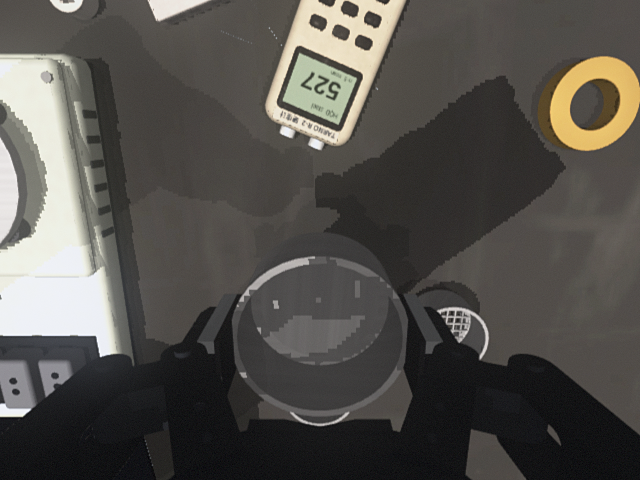

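Emit:
send_rows(motion=[[[0.106, -0.652, 0, 0], [0.106, -0.652, 0, 0], [0.106, -0.652, 0, 0], [0.106, -0.652, 0, 0], [0.106, -0.652, 0, 0], [0.106, -0.652, 0, 0], [0.106, -0.652, 0.05, 0], [0.106, -0.652, 0.1, 0], [0.106, -0.652, 0.12, 0], [0.106, -0.652, 0.12, 0], [0.106, -0.652, 0.12, 0]]])

```text
time_s: 11.1
position: [641.2, 2.2, 150.7]
tcp_rot: [3.141, -0.0, -0.042]
force: [0.5, -0.2, -0.6]
gripper_width: 59.6
```

```bash
python3 - <<'E'
from h import *
f=grab("wrist"); cv2.imwrite("pics/w5.png",f["color"][:,:,::-1])
s=telemetry.sense(); print(s["position"],s["tcp_rot"],s["force"],s["gripper_width"])
move([642.4,1.4,111],-0.04)
E
```

```text
[641.4989874    2.16880937 151.11751027] [ 3.14144971e+00 -1.02421687e-03 -4.23383496e-02] [ 0.12458471  0.4818077  -1.49267247] 59.426294311737436
xyz units [0.0022 0.0018 0.1003]
turn (world yaw +0.002) tool turn unit -0.0007
```

View pics/w5.png

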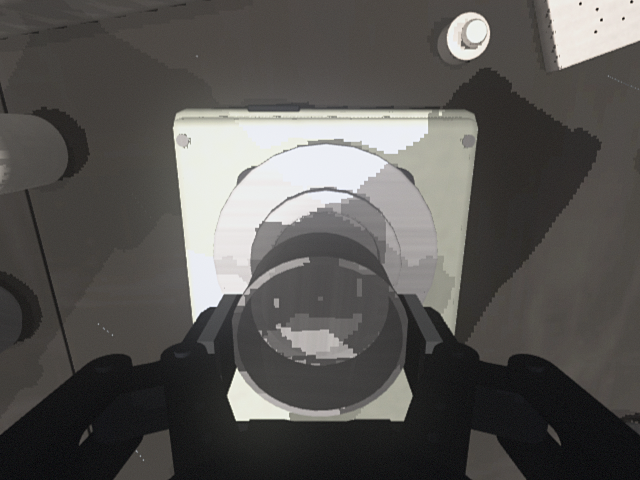

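```bash
cat >> h.py <<'E'
from scipy.optimize import least_squares
def extents(f,c,r,z):
    p=np.array([proj(f,[c[0]+r*np.cos(t),c[1]+r*np.sin(t),z]) for t in np.linspace(0,2*np.pi,360)])
    return dict(l=p[:,0].min(),r=p[:,0].max(),t=p[:,1].min(),b=p[:,1].max())
def fitc(f,obs,c0):
    "obs: list of (radius,z,{l/r/t/b:pixel})"
    fn=lambda c:[extents(f,c,r,z)[k]-v for r,z,o in obs for k,v in o.items()]
    s=least_squares(fn,c0,diff_step=1e-3); return s.x,np.round(s.fun,1)
E
python3 - <<'E'
from h import *
f1=dict(np.load("w1.npz")); f5=grab("wrist"); np.savez("w5.npz",P=f5["P"],fx=f5["fx"],fy=f5["fy"],cx=f5["cx"],cy=f5["cy"])
print(fitc(f1,[(62,70,dict(l=373.3,t=104.7,b=260.7)),(40,80,dict(l=402.7,t=135,b=237.7)),(28.5,80,dict(l=418.3,r=494,t=151,b=225))],[642,1]))
print(fitc(f5,[(62,70,dict(l=213,r=438,t=142)),(40,80,dict(l=251,r=401,t=188))],[642,1]))
# pan rim in tool frame
T=tool(); z=T[2,3]+1
print("pan rim",fitc(f5,[(31,z,dict(l=232.5,r=407,b=415))],T[:2,3])[0],T[:3,3])
E
```

```text
(array([642.32716961,   0.66570706]), array([-0.1, -0.6, -0.1,  0.8, -0.1,  1.1,  0.2, -0.9, -0.1, -0.2]))
(array([6.43279749e+02, 2.83719135e-01]), array([-0.6,  0.8, -0.2, -1.5,  1.2,  0.4]))
pan rim [641.88739323   3.60471556] [641.57034891   2.29565028 151.2393156 ]
```

Emit:
send_rows(motion=[[[0.0038, 0.008, 0, 0], [0.0038, 0.008, 0.03, 0], [0.0038, 0.008, 0.05, 0], [0.0038, 0.008, 0.06, 0], [0.0038, 0.008, 0.07, 0], [0.0038, 0.008, 0.08, 0], [0.0038, 0.008, 0.085, 0], [0.0038, 0.008, 0.085, 0]]])

```text
time_s: 12.0
position: [642.4, -0.4, 116.1]
tcp_rot: [3.142, 0.0, -0.042]
force: [-0.2, -0.2, -1.4]
gripper_width: 59.4
```

Emit:
send_rows(motion=[[[0, 0, 0.005, 0], [0, 0, 0.01, 0], [0, 0, 0.014, 0], [0, 0, 0.014, 0]]])

```text
time_s: 12.4
position: [642.6, -0.5, 111.0]
tcp_rot: [-3.141, -0.0, -0.042]
force: [-1.5, 1.2, 2.9]
gripper_width: 59.2
```

Emit:
send_rows(motion=[[[0, 0, 0.003, 0], [0, 0, 0.003, 0]]])

```text
time_s: 12.6
position: [642.6, -0.5, 110.9]
tcp_rot: [-3.141, -0.001, -0.042]
force: [-6.6, 2.0, 13.5]
gripper_width: 59.9
```

Emit:
send_rows(motion=[[[0, 0, 0, 0], [0, 0, 0, 0], [0, 0, 0, 0], [0, 0, -0.05, 0], [0, 0, -0.15, 0], [0, 0, -0.25, 0], [0, 0, -0.35, 0], [0, 0, -0.35, 0]]], grip=1)

```text
time_s: 13.4
position: [644.8, -2.0, 254.9]
tcp_rot: [3.141, -0.008, -0.042]
force: [-0.0, -0.1, -1.2]
gripper_width: 85.2
```

```bash
python3 - <<'E'
from h import *
f=grab("wrist"); cv2.imwrite("pics/w6.png",f["color"][:,:,::-1]); np.savez("w6.npz",P=f["P"],fx=f["fx"],fy=f["fy"],cx=f["cx"],cy=f["cy"],color=f["color"])
T=tool(); print(T[:3,3])
uv=proj(f,[643,-1,112]); print(uv,rim(f,uv,112))
g=grab("scene"); 
for o in("sieve_extra_fine","sieve_coarse","cover","pan"): print(o,[(np.round(d["xy"]).tolist(),round(d["confidence"],2),np.round(plane(g,d["xy"],20)[:2]).tolist()) for d in cams.cut_out(o,g)[:4]])
move([560,330,260],-0.04)
E
```

```text
[643.73503484  -1.12356216 252.05072016]
[320.35144193 235.4722203 ] (array([6.545e+02, 5.000e-01, 1.120e+02]), np.float32(53.617058))
sieve_extra_fine [([251.0, 303.0], 0.78, [334.0, 164.0]), ([270.0, 224.0], 0.65, [587.0, 252.0])]
sieve_coarse [([338.0, 281.0], 0.67, [495.0, -4.0]), ([419.0, 336.0], 0.64, [437.0, -254.0]), ([344.0, 264.0], 0.35, [553.0, 3.0])]
cover [([145.0, 213.0], 0.64, [462.0, 595.0])]
pan [([362.0, 225.0], 0.9, [700.0, 17.0]), ([422.0, 336.0], 0.45, [440.0, -258.0])]
xyz units [-0.2389 -0.816  -0.0294]
turn (world yaw +0.002) tool turn unit -0.0005
```

View pics/w6.png

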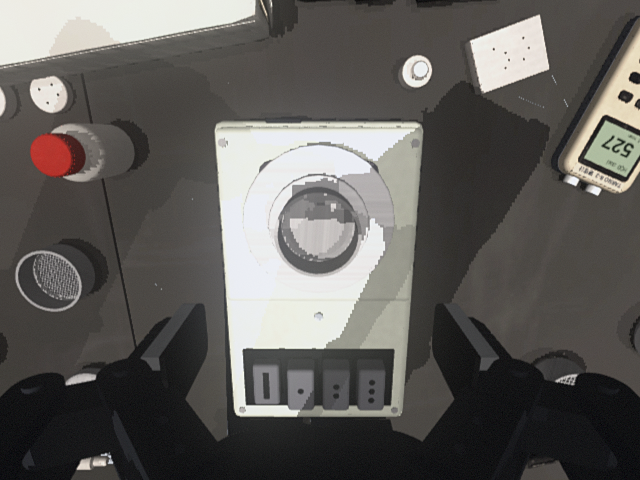

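Emit:
send_rows(motion=[[[-0.179, -0.641, 0, 0], [-0.179, -0.641, 0, 0], [-0.179, -0.641, 0, 0], [-0.179, -0.641, 0, 0], [-0.179, -0.641, 0, 0], [-0.179, -0.641, 0, 0], [-0.179, -0.641, 0, 0], [-0.179, -0.641, 0, 0], [-0.179, -0.641, 0, 0]]])

```text
time_s: 14.6
position: [582.1, 256.4, 249.5]
tcp_rot: [3.141, -0.0, -0.045]
force: [-0.2, 0.3, 0.1]
gripper_width: 85.5
```

```bash
python3 - <<'E'
from h import *
f=grab("wrist"); im=f["color"][:,:,::-1].copy()
T=tool(); print(T[:3,3])
for o,z in(("sieve_extra_fine",33),("sieve_coarse",51),("cover",21)):
    for e in cams.cut_out(o,f)[:3]:
        c,v=rim(f,e["xy"],z); print(o,e["xy"],round(e["confidence"],2),np.round(plane(f,e["xy"],z)[:2],1),"rim",np.round(c,1),round(v,1), "area d", 2*np.sqrt(e["region"].sum()/np.pi))
        for t in np.linspace(0,6.28,60): cv2.circle(im,tuple(int(round(k)) for k in proj(f,c+[31*np.cos(t),31*np.sin(t),0])),0,(0,0,255),-1)
        cv2.putText(im,o,tuple(int(k) for k in e["xy"]),0,.4,(0,255,0))
cv2.imwrite("pics/w7.png",im)
E
```

```text
[582.16536789 256.45505322 249.60251906]
sieve_extra_fine [401.7, 411.6] 0.9 [362.3 181.2] rim [365.8 200.2  33. ] 46.4 area d 47.32471192927804
sieve_extra_fine [50.9, 263.5] 0.81 [542.3 508.7] rim [538.8 518.2  33. ] 150.0 area d 73.23172101230796
sieve_extra_fine [314.1, 203.4] 0.68 [587.9 262.3] rim [587.4 260.8  33. ] 148.7 area d 69.83199450349154
sieve_coarse [177.1, 290.4] 0.96 [517.9 388.3] rim [500.9 392.8  51. ] 104.3 area d 61.01600141606803
cover [325.4, 333.9] 0.94 [450.6 257.6] rim [445.1 257.6  21. ] 150.0 area d 59.398205178785794
cover [13.6, 335.6] 0.91 [462.8 574.6] rim [461.8 589.6  21. ] 74.9 area d 46.52426491681278
```

View pics/w7.png

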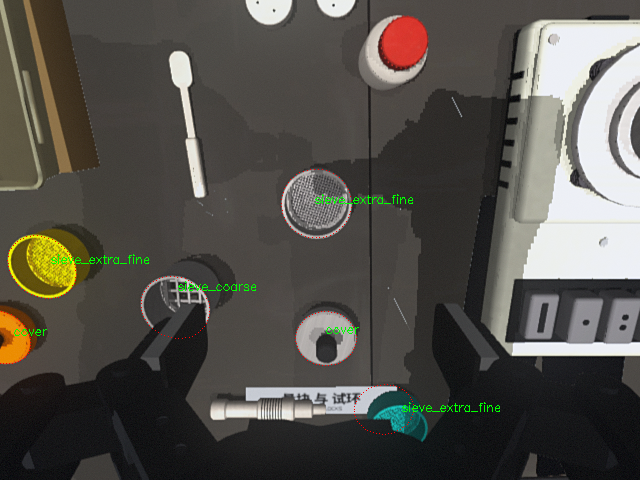

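Emit:
send_rows(motion=[[[0.0125, -0.0105, 0.1, 0], [0.0125, -0.0105, 0.2, 0], [0.0125, -0.0105, 0.3, 0], [0.0125, -0.0105, 0.4, 0], [0.0125, -0.0105, 0.5, 0], [0.0125, -0.0105, 0.539, 0], [0.0125, -0.0105, 0.539, 0], [0.0125, -0.0105, 0.539, 0]]])

```text
time_s: 15.6
position: [588.0, 262.3, 35.5]
tcp_rot: [-3.141, -0.002, -0.042]
force: [0.6, -0.4, 1.4]
gripper_width: 85.2
```

Emit:
send_rows(motion=[[[0, 0, 0, 0], [0, 0, 0, 0], [0, 0, 0, 0], [0, 0, 0, 0], [0, 0, 0, 0], [0, 0, 0, 0]]], grip=-1)

```text
time_s: 16.2
position: [588.1, 262.9, 36.5]
tcp_rot: [-3.14, -0.003, -0.042]
force: [-2.5, -0.2, 10.3]
gripper_width: 61.4
```

Emit:
send_rows(motion=[[[0, 0, -0.1, 0], [0, 0, -0.2, 0], [0, 0, -0.3, 0], [0.02, 0.08, -0.4, 0], [0.05, 0.2, -0.45, 0], [0.08, 0.32, -0.45, 0], [0.11, 0.44, -0.45, 0], [0.14, 0.55, -0.42, 0], [0.16, 0.63, -0.38, 0], [0.165, 0.6525, -0.33, 0], [0.165, 0.6525, -0.32, 0], [0.165, 0.6525, -0.32, 0]]])

```text
time_s: 17.4
position: [641.7, -0.0, 162.1]
tcp_rot: [-3.141, 0.001, -0.042]
force: [-0.1, 0.3, -0.6]
gripper_width: 61.6
```

```bash
python3 - <<'E'
from h import *
s=telemetry.sense(); print(s["position"],s["force"],s["gripper_width"])
move([643.1,-0.7,139.5],-0.042)
f=grab("wrist"); cv2.imwrite("pics/w8.png",f["color"][:,:,::-1])
E
```

```text
[ 6.41688652e+02 -3.21020016e-02  1.62091751e+02] [-0.07571904  0.2708937  -0.56027971] 61.59495198818458
xyz units [0.0036 0.0016 0.0565]
turn (world yaw +-0.000) tool turn unit 0.0002
```

View pics/w8.png

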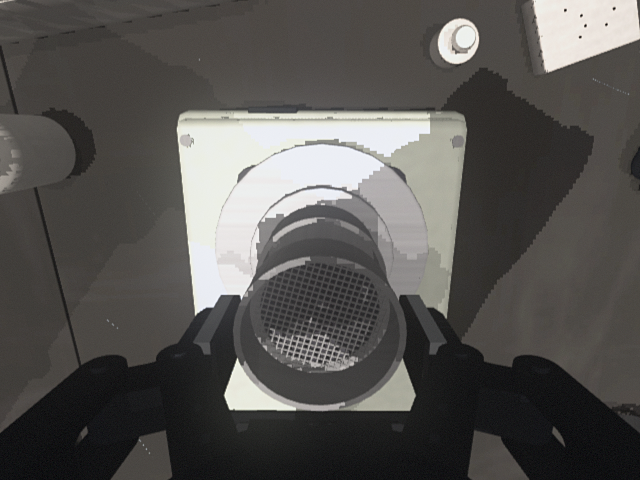

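Emit:
send_rows(motion=[[[0.0036, 0.0025, 0.01, 0], [0.0036, 0.0025, 0.02, 0], [0.0036, 0.0025, 0.03, 0], [0.0036, 0.0025, 0.038, 0], [0.0036, 0.0025, 0.046, 0], [0.0036, 0.0025, 0.052, 0], [0.0036, 0.0025, 0.058, 0], [0.0036, 0.0025, 0.058, 0]]])

```text
time_s: 18.25
position: [643.3, -2.0, 139.5]
tcp_rot: [-3.141, -0.0, -0.042]
force: [-3.0, 1.7, 8.6]
gripper_width: 61.8
```

Emit:
send_rows(motion=[[[0, 0, 0.002, 0], [0, 0, 0.002, 0], [0, 0, 0.002, 0], [0, 0, -0.05, 0], [0, 0, -0.15, 0], [0, 0, -0.25, 0], [-0.08, 0.1, -0.275, 0], [-0.49, 0.645, -0.275, 0], [-0.49, 0.645, -0.275, 0], [-0.49, 0.645, -0.275, 0], [-0.49, 0.645, -0.275, 0], [-0.49, 0.645, -0.275, 0], [-0.49, 0.645, -0.275, 0], [-0.49, 0.645, -0.275, 0], [-0.49, 0.645, -0.275, 0], [-0.49, 0.645, -0.275, 0]]], grip=1)

```text
time_s: 19.85
position: [437.6, -250.6, 248.5]
tcp_rot: [-3.141, 0.0, -0.04]
force: [0.3, 0.2, 0.4]
gripper_width: 85.7
```

```bash
cat >> h.py <<'E'
def look(o,z,near=None):
    f=grab("wrist"); s=telemetry.sense(); print("tcp",np.round(s["position"],1),np.round(s["tcp_rot"],3),s["time_s"])
    for e in cams.cut_out(o,f)[:4]:
        c,v=rim(f,e["xy"],z); print(o,e["xy"],round(e["confidence"],2),"rim",np.round(c,1),round(v,1))
    return f
E
python3 - <<'E'
from h import *
f=look("sieve_fine",39); cv2.imwrite("pics/w9.png",f["color"][:,:,::-1])
E
```

```text
tcp [ 437.7 -250.4  248.5] [-3.142  0.    -0.039] 19.9
sieve_fine [67.9, 127.2] 0.74 rim [528.1 -54.1  39. ] 38.4
sieve_fine [316.7, 213.2] 0.71 rim [ 436.4 -250.9   39. ] 142.8
```

Emit:
send_rows(motion=[[[-0.003, 0, 0.1, 0], [-0.003, 0, 0.2, 0], [-0.003, 0, 0.3, 0], [-0.003, 0, 0.4, 0], [-0.003, 0, 0.5, 0], [-0.003, 0, 0.529, 0], [-0.003, 0, 0.529, 0], [-0.003, 0, 0.529, 0]]])

```text
time_s: 20.75
position: [436.3, -251.9, 38.2]
tcp_rot: [3.141, -0.001, -0.041]
force: [-0.9, 0.1, -0.1]
gripper_width: 85.1
```

Emit:
send_rows(motion=[[[0, 0, 0, 0], [0, 0, 0, 0], [0, 0, 0, 0], [0, 0, 0, 0], [0, 0, 0, 0], [0, 0, 0, 0]]], grip=-1)

```text
time_s: 21.35
position: [436.6, -251.8, 38.9]
tcp_rot: [3.142, -0.003, -0.042]
force: [-1.0, 1.6, 13.6]
gripper_width: 61.5
```

Emit:
send_rows(motion=[[[0, 0, -0.1, 0], [0, 0, -0.2, 0], [0, 0, -0.3, 0], [0, 0, -0.4, 0], [0.08, -0.1, -0.42, 0], [0.4885, -0.6475, -0.42, 0], [0.4885, -0.6475, -0.42, 0], [0.4885, -0.6475, -0.42, 0], [0.4885, -0.6475, -0.42, 0], [0.4885, -0.6475, -0.42, 0], [0.4885, -0.6475, -0.42, 0], [0.4885, -0.6475, -0.42, 0], [0.4885, -0.6475, -0.4, 0], [0.4885, -0.6475, -0.38, 0], [0.4885, -0.6475, -0.38, 0]]])

```text
time_s: 22.85
position: [640.1, -1.8, 188.0]
tcp_rot: [-3.141, 0.002, -0.044]
force: [-0.5, -0.5, -1.7]
gripper_width: 61.3
```

```bash
python3 - <<'E'
from h import *
s=telemetry.sense(); print(s["position"],s["force"],s["gripper_width"])
move([642.7,-1.2,165.9],-0.042)
f=grab("wrist"); cv2.imwrite("pics/w10.png",f["color"][:,:,::-1])
E
```

```text
[640.094517    -1.78680939 188.03032532] [-0.51737118 -0.49536104 -1.67152813] 61.28353362715073
xyz units [ 0.0066 -0.0017  0.0553]
turn (world yaw +0.002) tool turn unit -0.0006
```

Emit:
send_rows(motion=[[[0.0066, -0.0015, 0, 0], [0.0066, -0.0015, 0.015, 0], [0.0066, -0.0015, 0.025, 0], [0.0066, -0.0015, 0.033, 0], [0.0066, -0.0015, 0.04, 0], [0.0066, -0.0015, 0.048, 0], [0.0066, -0.0015, 0.056, 0], [0.0066, -0.0015, 0.056, 0]]])

```text
time_s: 23.7
position: [644.1, -0.4, 166.4]
tcp_rot: [3.141, 0.0, -0.042]
force: [0.2, -0.2, -0.2]
gripper_width: 61.6
```

Emit:
send_rows(motion=[[[-0.001, 0, 0.003, 0], [-0.001, 0, 0.005, 0], [-0.001, 0, 0.005, 0]]])

```text
time_s: 24.0
position: [644.2, -0.5, 166.0]
tcp_rot: [-3.141, -0.001, -0.042]
force: [-2.5, 1.1, 9.8]
gripper_width: 61.4
```

Emit:
send_rows(motion=[[[0, 0, 0, 0], [0, 0, 0, 0], [0, 0, 0, 0], [0, 0, -0.05, 0], [0, 0, -0.15, 0], [-0.02, 0.06, -0.22, 0], [-0.292, 0.917, -0.22, 0], [-0.292, 0.917, -0.22, 0], [-0.292, 0.917, -0.22, 0], [-0.292, 0.917, -0.22, 0], [-0.292, 0.917, -0.22, 0], [-0.292, 0.917, -0.22, 0], [-0.292, 0.917, -0.22, 0], [-0.292, 0.917, -0.22, 0], [-0.292, 0.917, -0.22, 0], [-0.292, 0.917, -0.22, 0]]], grip=1)

```text
time_s: 25.6
position: [512.5, -360.8, 252.3]
tcp_rot: [-3.14, 0.0, -0.041]
force: [1.6, -0.1, -1.0]
gripper_width: 85.7
```

```bash
python3 - <<'E'
from h import *
f=look("sieve_medium",45); cv2.imwrite("pics/w11.png",f["color"][:,:,::-1])
E
```

```text
tcp [ 513.  -360.1  252.3] [-3.14   0.    -0.039] 25.65
sieve_medium [322.3, 239.0] 0.63 rim [ 488.9 -360.    45. ] 150.0
```

View pics/w11.png

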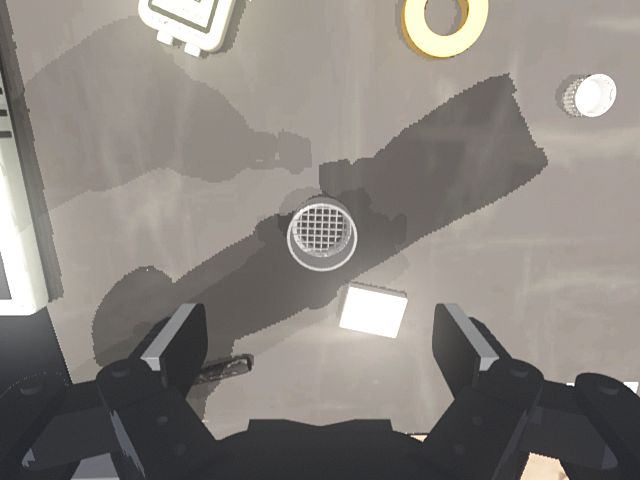

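```bash
python3 - <<'E'
from h import *
f=grab("wrist")
for p in((353,284),(407,298),(396,337),(341,327)): print(np.round(plane(f,p,15)[:2],1))
print(tool()[:3,3])
for p in((488.9,-403,15),(488.9,-417,15),(478,-403,15)): print(proj(f,p))
E
```

```text
[ 431.6 -388.4]
[ 414.2 -442.8]
[ 370.1 -432.5]
[ 383.9 -375.3]
[ 513.16752848 -359.87947604  252.34383791]
[367.45247288 228.12152378]
[382.08771734 227.58489912]
[367.48413132 239.02562262]
```

Emit:
send_rows(motion=[[[-0.061, 0.0027, 0.08, 0], [-0.061, 0.0027, 0.2, 0], [-0.061, 0.0027, 0.3, 0], [-0.061, 0.0027, 0.4, 0], [-0.061, 0.0027, 0.5, 0], [-0.061, 0.0027, 0.53, 0], [-0.061, 0.0027, 0.53, 0], [-0.061, 0.0027, 0.53, 0]]])

```text
time_s: 26.55
position: [488.3, -362.4, 42.2]
tcp_rot: [3.14, -0.001, -0.041]
force: [0.5, -0.0, 1.1]
gripper_width: 85.4
```

Emit:
send_rows(motion=[[[0, 0, 0, 0], [0, 0, 0, 0], [0, 0, 0, 0], [0, 0, 0, 0], [0, 0, 0, 0], [0, 0, 0, 0]]], grip=-1)

```text
time_s: 27.15
position: [488.3, -362.6, 42.6]
tcp_rot: [3.141, -0.003, -0.042]
force: [-0.3, 1.3, 7.8]
gripper_width: 59.5
```

Emit:
send_rows(motion=[[[0, 0, -0.1, 0], [0, 0, -0.2, 0], [0, 0, -0.3, 0], [0, 0, -0.4, 0], [0.02, -0.06, -0.48, 0], [0.351, -0.92, -0.48, 0], [0.351, -0.92, -0.48, 0], [0.351, -0.92, -0.48, 0], [0.351, -0.92, -0.48, 0], [0.351, -0.92, -0.48, 0], [0.351, -0.92, -0.48, 0], [0.351, -0.92, -0.48, 0], [0.351, -0.92, -0.48, 0], [0.351, -0.92, -0.48, 0], [0.351, -0.92, -0.46, 0], [0.351, -0.92, -0.45, 0], [0.351, -0.92, -0.45, 0]]])

```text
time_s: 28.85
position: [642.0, -1.8, 220.2]
tcp_rot: [-3.142, 0.001, -0.045]
force: [0.1, 1.1, -1.4]
gripper_width: 58.7
```

```bash
python3 - <<'E'
from h import *
s=telemetry.sense(); print(s["position"],s["force"],s["gripper_width"])
move([643.1,-0.7,199.6],-0.042)
E
```

```text
[642.03332472  -1.77146215 220.15639032] [ 0.12564248  1.08291854 -1.35945053] 58.70847398481841
xyz units [ 0.0026 -0.0028  0.0514]
turn (world yaw +0.003) tool turn unit -0.0008
```

```bash
python3 - <<'E'
from h import *
f=grab("wrist"); g=grab("side"); 
uv=proj(g,[643,-1,180]).astype(int); c=g["color"][uv[1]-70:uv[1]+70,uv[0]-60:uv[0]+60]
a=f["color"][100:440,170:470]
b=cv2.resize(c,(300,350),interpolation=2)[:340]
cv2.imwrite("pics/w12.png",np.hstack([a,b])[:,:,::-1]); print(telemetry.sense()["gripper_width"])
E
```

```text
58.84082694270914
```

View pics/w12.png

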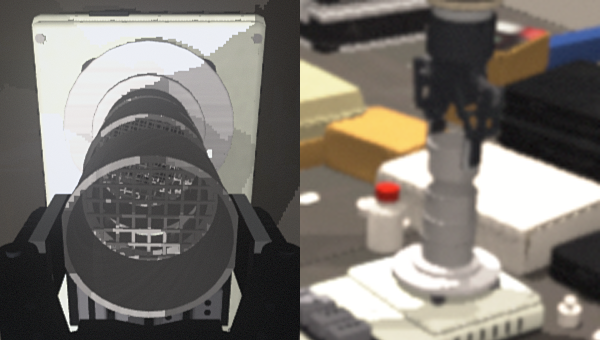

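```bash
python3 - <<'E'
from h import *
f=grab("wrist"); T=tool()
print(T[:3,3],fitc(f,[(31,T[2,3]+2.4,dict(l=232,r=408,t=256.5,b=423.5))],T[:2,3]))
E
```

```text
[642.80296745  -1.17961221 220.92321038] (array([ 6.42260089e+02, -4.44208259e-02]), array([-2.8,  2.8,  3.2, -3.7]))
```

Emit:
send_rows(motion=[[[0.0015, -0.001, 0.01, 0], [0.0015, -0.001, 0.02, 0], [0.0015, -0.001, 0.028, 0], [0.0015, -0.001, 0.035, 0], [0.0015, -0.001, 0.042, 0], [0.0015, -0.001, 0.042, 0]]])

```text
time_s: 29.6
position: [643.4, 0.3, 203.4]
tcp_rot: [3.142, 0.001, -0.042]
force: [-0.8, 1.0, -1.0]
gripper_width: 59.5
```

Emit:
send_rows(motion=[[[0, 0, 0.005, 0], [0, 0, 0.009, 0], [0, 0, 0.011, 0], [0, 0, 0.011, 0]]])

```text
time_s: 30.0
position: [643.7, 0.2, 199.7]
tcp_rot: [-3.142, -0.0, -0.042]
force: [0.2, -0.1, -0.6]
gripper_width: 59.1
```

Emit:
send_rows(motion=[[[0, 0, 0.003, 0], [0, 0, 0.005, 0], [0, 0, 0.005, 0]]])

```text
time_s: 30.3
position: [644.1, 0.1, 199.4]
tcp_rot: [-3.141, -0.002, -0.042]
force: [-4.0, 1.5, 15.7]
gripper_width: 58.9
```

Emit:
send_rows(motion=[[[0, 0, 0, 0], [0, 0, 0, 0], [0, 0, 0, 0], [0, 0, -0.05, 0], [0, 0, -0.14, 0], [-0.02, -0.06, -0.14, 0], [-0.3985, -0.967, -0.14, 0], [-0.3985, -0.967, -0.14, 0], [-0.3985, -0.967, -0.14, 0], [-0.3985, -0.967, -0.14, 0], [-0.3985, -0.967, -0.14, 0], [-0.3985, -0.967, -0.14, 0], [-0.3985, -0.967, -0.14, 0], [-0.3985, -0.967, -0.14, 0], [-0.3985, -0.967, -0.14, 0], [-0.3985, -0.967, -0.14, 0]]], grip=1)

```text
time_s: 31.9
position: [499.7, 394.5, 252.9]
tcp_rot: [3.14, 0.0, -0.039]
force: [0.5, -0.7, 0.3]
gripper_width: 85.3
```

```bash
python3 - <<'E'
from h import *
f=look("sieve_coarse",51); cv2.imwrite("pics/w13.png",f["color"][:,:,::-1])
for e in cams.cut_out("sieve_extra_fine",f): print("xf-like",e["xy"],e["confidence"],np.round(plane(f,e["xy"],20)[:2]))
E
```

```text
tcp [500.6 392.8 253.3] [ 3.141 -0.    -0.042] 31.95
sieve_coarse [322.4, 213.3] 0.65 rim [501.5 392.8  51. ] 148.6
xf-like [537.4, 344.2] 0.92 [345. 175.]
xf-like [178.8, 168.1] 0.6 [539. 522.]
```

Emit:
send_rows(motion=[[[0.003, 0, 0.1, 0], [0.003, 0, 0.2, 0], [0.003, 0, 0.3, 0], [0.003, 0, 0.4, 0], [0.003, 0, 0.5, 0], [0.003, 0, 0.52, 0], [0.003, 0, 0.52, 0], [0.003, 0, 0.52, 0]]])

```text
time_s: 32.85
position: [503.3, 393.0, 47.6]
tcp_rot: [-3.14, -0.002, -0.043]
force: [0.2, 0.3, 1.0]
gripper_width: 85.3
```

Emit:
send_rows(motion=[[[0, 0, 0, 0], [0, 0, 0, 0], [0, 0, 0, 0], [0, 0, 0, 0], [0, 0, 0, 0], [0, 0, 0, 0]]], grip=-1)

```text
time_s: 33.45
position: [502.6, 393.7, 47.4]
tcp_rot: [-3.14, -0.002, -0.042]
force: [-1.4, -0.6, 7.5]
gripper_width: 58.8
```

Emit:
send_rows(motion=[[[0, 0, -0.1, 0], [0, 0, -0.2, 0], [0, 0, -0.3, 0], [0, 0, -0.4, 0], [0, 0, -0.5, 0], [0.02, 0.06, -0.57, 0], [0.4, 0.969, -0.57, 0], [0.4, 0.969, -0.57, 0], [0.4, 0.969, -0.57, 0], [0.4, 0.969, -0.57, 0], [0.4, 0.969, -0.57, 0], [0.4, 0.969, -0.57, 0], [0.4, 0.969, -0.57, 0], [0.4, 0.969, -0.57, 0], [0.4, 0.969, -0.57, 0], [0.4, 0.969, -0.57, 0], [0.4, 0.969, -0.55, 0], [0.4, 0.969, -0.545, 0], [0.4, 0.969, -0.545, 0]]])

```text
time_s: 35.35
position: [644.9, 1.2, 262.7]
tcp_rot: [-3.141, 0.001, -0.039]
force: [0.3, -0.4, -1.0]
gripper_width: 58.9
```

```bash
python3 - <<'E'
from h import *
s=telemetry.sense(); print(s["position"],s["force"],s["gripper_width"])
move([644.5,-0.3,240.4],-0.042)
f=grab("wrist"); cv2.imwrite("pics/w14.png",f["color"][:,:,::-1])
E
```

```text
[644.93656859   1.23911695 262.70793528] [ 0.26764212 -0.38432308 -0.98245698] 58.88052212029496
xyz units [-0.0009  0.0039  0.0558]
turn (world yaw +-0.003) tool turn unit 0.0009
```

Emit:
send_rows(motion=[[[-0.001, 0.0035, 0.01, 0], [-0.001, 0.0035, 0.02, 0], [-0.001, 0.0035, 0.03, 0], [-0.001, 0.0035, 0.038, 0], [-0.001, 0.0035, 0.046, 0], [-0.001, 0.0035, 0.053, 0], [-0.001, 0.0035, 0.053, 0]]])

```text
time_s: 36.1
position: [644.9, -1.9, 241.9]
tcp_rot: [-3.142, 0.0, -0.042]
force: [0.7, -0.1, -2.2]
gripper_width: 58.8
```

Emit:
send_rows(motion=[[[0, -0.001, 0.004, 0], [0, -0.001, 0.008, 0], [0, -0.001, 0.009, 0], [0, -0.001, 0.009, 0]]])

```text
time_s: 36.5
position: [645.4, -1.9, 240.2]
tcp_rot: [-3.141, -0.002, -0.042]
force: [-3.6, 1.1, 9.6]
gripper_width: 58.9
```

Emit:
send_rows(motion=[[[0, 0, 0, 0], [0, 0, 0, 0], [0, 0, 0, 0], [0, 0, -0.05, 0], [0, 0, -0.14, 0], [-0.02, -0.03, -0.14, 0], [-0.528, -0.627, -0.14, 0], [-0.528, -0.627, -0.14, 0], [-0.528, -0.627, -0.14, 0], [-0.528, -0.627, -0.1, 0], [-0.528, -0.627, -0.05, 0], [-0.528, -0.627, -0.02, 0], [-0.528, -0.627, -0.02, 0], [-0.528, -0.627, -0.02, 0], [-0.528, -0.627, -0.02, 0]]], grip=1)

```text
time_s: 38.0
position: [444.4, 257.7, 246.8]
tcp_rot: [3.141, -0.0, -0.041]
force: [0.9, -0.4, -0.9]
gripper_width: 84.9
```

```bash
python3 - <<'E'
from h import *
f=look("cover",21); im=f["color"][:,:,::-1].copy()
c,v=rim(f,proj(f,[445,257.6,21]),21); print(c,v)
for t in np.linspace(0,6.28,60): cv2.circle(im,tuple(int(round(k)) for k in proj(f,c+[31*np.cos(t),31*np.sin(t),0])),0,(0,0,255),-1)
for t in np.linspace(0,6.28,30): cv2.circle(im,tuple(int(round(k)) for k in proj(f,c+[10.5*np.cos(t),10.5*np.sin(t),28])),0,(0,255,0),-1)
cv2.imwrite("pics/w15.png",im)
E
```

```text
tcp [445.1 257.  247.2] [ 3.142e+00 -1.000e-03 -4.300e-02] 38.05
cover [319.5, 206.9] 0.84 rim [445.  258.1  21. ] 149.3
[445.  258.1  21. ] 149.24617
```

View pics/w15.png

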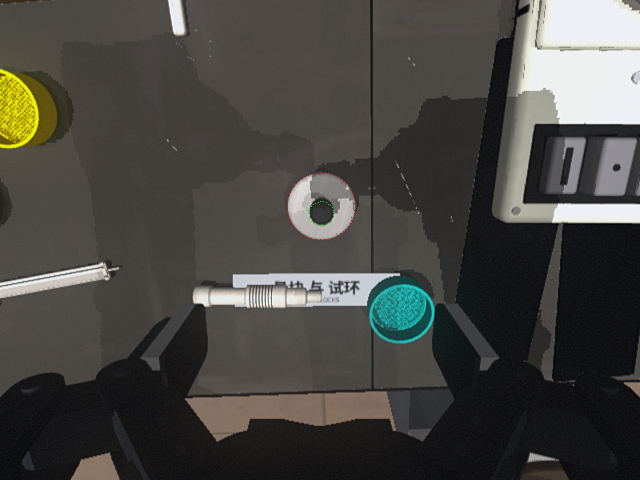

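Emit:
send_rows(motion=[[[0, -0.002, 0.1, 0], [0, -0.002, 0.2, 0], [0, -0.002, 0.3, 0], [0, -0.002, 0.4, 0], [0, -0.002, 0.48, 0], [0, -0.002, 0.493, 0], [0, -0.002, 0.493, 0], [0, -0.002, 0.493, 0]]])

```text
time_s: 38.9
position: [445.9, 258.4, 51.1]
tcp_rot: [-3.14, -0.002, -0.043]
force: [0.0, 0.8, 1.0]
gripper_width: 85.6
```

Emit:
send_rows(motion=[[[0, 0, 0, 0], [0, 0, 0, 0], [0, 0, 0, 0], [0, 0, 0, 0], [0, 0, 0, 0], [0, 0, 0, 0], [0, 0, 0, 0], [0, 0, 0, 0]]], grip=-1, grip_force=50)

```text
time_s: 39.7
position: [444.4, 258.7, 49.9]
tcp_rot: [-3.141, 0.0, -0.042]
force: [-2.6, -0.3, 7.1]
gripper_width: 19.5
```

Emit:
send_rows(motion=[[[0, 0, -0.1, 0], [0, 0, -0.2, 0], [0, 0, -0.3, 0], [0, 0, -0.4, 0], [0, 0, -0.5, 0], [0, 0, -0.6, 0], [0.02, 0.03, -0.675, 0], [0.528, 0.628, -0.675, 0], [0.528, 0.628, -0.675, 0], [0.528, 0.628, -0.675, 0], [0.528, 0.628, -0.675, 0], [0.528, 0.628, -0.675, 0], [0.528, 0.628, -0.675, 0], [0.528, 0.628, -0.675, 0], [0.528, 0.628, -0.675, 0], [0.528, 0.628, -0.65, 0], [0.528, 0.628, -0.645, 0], [0.528, 0.628, -0.645, 0]]])

```text
time_s: 41.5
position: [644.2, 0.9, 306.6]
tcp_rot: [-3.141, 0.002, -0.039]
force: [-0.1, -0.2, -0.7]
gripper_width: 19.4
```

```bash
python3 - <<'E'
from h import *
s=telemetry.sense(); print(s["position"],s["force"],s["gripper_width"])
move([644.2,-1.2,284.9],-0.042)
f=grab("wrist"); cv2.imwrite("pics/w16.png",f["color"][:,:,::-1])
E
```

```text
[644.1909303    0.90057776 306.60328439] [-0.07734524 -0.20150355 -0.73985365] 19.416218097926283
xyz units [0.0003 0.0053 0.0543]
turn (world yaw +-0.003) tool turn unit 0.0009
```

Emit:
send_rows(motion=[[[0, 0.0045, 0.01, 0], [0, 0.0045, 0.02, 0], [0, 0.0045, 0.03, 0], [0, 0.0045, 0.038, 0], [0, 0.0045, 0.045, 0], [0, 0.0045, 0.05, 0], [0, 0.0045, 0.05, 0]]])

```text
time_s: 42.25
position: [644.8, -3.0, 287.2]
tcp_rot: [-3.142, 0.0, -0.042]
force: [0.2, 0.1, -1.4]
gripper_width: 19.4
```

Emit:
send_rows(motion=[[[0, -0.003, 0.003, 0], [0, -0.003, 0.007, 0], [0, -0.003, 0.01, 0], [0, -0.003, 0.01, 0]]])

```text
time_s: 42.65
position: [645.6, -1.9, 284.8]
tcp_rot: [-3.141, -0.002, -0.041]
force: [-1.4, 1.0, 7.3]
gripper_width: 19.1
```

Emit:
send_rows(motion=[[[0, 0, 0, 0], [0, 0, 0, 0], [0, 0, 0, 0], [0, 0, -0.04, 0], [0, 0, -0.1, 0], [0, 0, -0.16, 0], [0, 0, -0.16, 0], [-0.1, -0.01, -0.16, 0], [-0.428, -0.049, -0.16, 0], [-0.428, -0.049, -0.16, 0], [-0.428, -0.049, -0.16, 0], [-0.428, -0.049, -0.16, 0], [-0.428, -0.049, -0.16, 0]]], grip=1)

```text
time_s: 43.95
position: [474.4, 26.2, 347.5]
tcp_rot: [-3.139, -0.0, -0.038]
force: [0.7, 0.0, -0.2]
gripper_width: 85.2
```

Emit:
send_rows(motion=[[[0, 0, 0, -0.5], [0, 0, 0, -0.5], [0, 0, 0, -0.5], [0, 0, 0.1, -0.5], [0, 0, 0.2, -0.5], [0, 0, 0.3, -0.5], [0, 0, 0.4, -0.5], [0, 0, 0.4, -0.5], [0, 0, 0.4, -0.5], [0, 0, 0.4, -0.5], [0, 0, 0.4, -0.5], [0, 0, 0.4, -0.5]]], grip=-1)

```text
time_s: 45.15
position: [475.8, 23.4, 186.7]
tcp_rot: [-3.141, 0.001, 1.527]
force: [0.5, -0.3, 0.2]
gripper_width: -0.4
```

```bash
python3 - <<'E'
from h import *
s=telemetry.sense(); print(s["position"],s["tcp_rot"],s["force"],s["gripper_width"],s["time_s"])
move([475.5,25,75],1.53)
g=grab("side")
uv=proj(g,[643,-1,180]).astype(int); 
im=g["color"].copy()
# expected silhouette marks: rims at stack heights
y0,x0=uv[1]-110,uv[0]-90
c=cv2.resize(im[y0:y0+220,x0:x0+180],None,fx=2.7,fy=2.7,interpolation=2)
for h in (80,112,136,166,202,244,256,284):
    p=(proj(g,[643,-1,h])-[x0,y0])*2.7; cv2.line(c,(int(p[0])+60,int(p[1])),(int(p[0])+90,int(p[1])),(255,0,0),1)
g2=grab("scene"); uv=proj(g2,[643,-1,180]).astype(int); y0,x0=max(uv[1]-80,0),uv[0]-60
d=cv2.resize(g2["color"][y0:y0+220,x0:x0+110],None,fx=2.7,fy=2.7,interpolation=2)
cv2.imwrite("pics/w17.png",np.hstack([c,d])[:,:,::-1])
E
```

```text
[475.76484941  23.4205663  186.74340033] [-3.14100608e+00  1.09187802e-03  1.52742742e+00] [ 0.52860062 -0.2650796   0.21289926] -0.37230715595494773 45.15
xyz units [ 0.0042 -0.0007  0.2794]
turn (world yaw +0.003) tool turn unit -0.0008
```

View pics/w17.png

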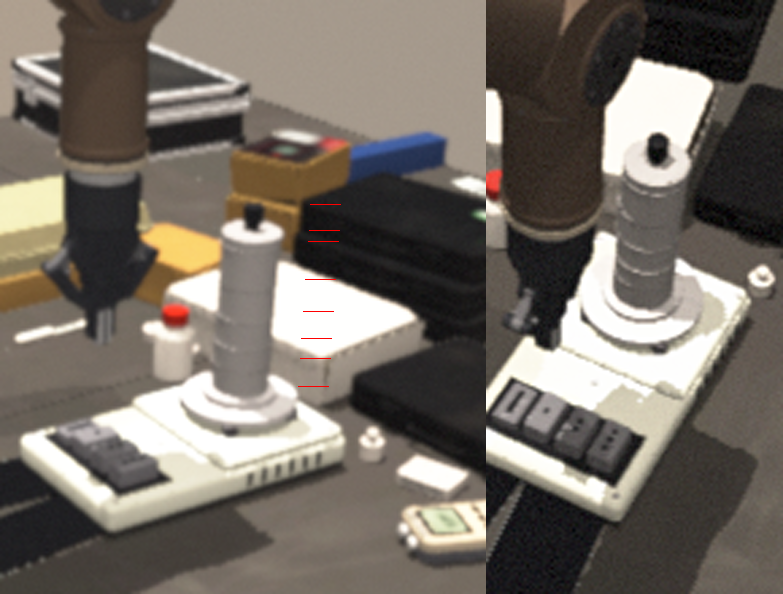

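Emit:
send_rows(motion=[[[0.004, 0, 0.1, 0], [0.004, 0, 0.2, 0], [0.004, 0, 0.24, 0], [0.004, 0, 0.25, 0], [0.004, 0, 0.26, 0], [0.004, 0, 0.268, 0], [0.004, 0, 0.274, 0], [0.004, 0, 0.279, 0], [0.004, 0, 0.279, 0]]])

```text
time_s: 46.15
position: [475.4, 26.6, 76.2]
tcp_rot: [3.14, -0.0, 1.529]
force: [0.7, 0.2, 0.6]
gripper_width: 0.3
```

Emit:
send_rows(motion=[[[0, 0, 0.002, 0], [0, 0, 0.004, 0], [0, 0, 0.006, 0], [0, 0, 0.007, 0], [0, 0, 0.007, 0]]])

```text
time_s: 46.65
position: [475.5, 26.6, 75.1]
tcp_rot: [3.14, -0.002, 1.529]
force: [-8.6, 0.6, 36.8]
gripper_width: -0.1
```

Emit:
send_rows(motion=[[[0, 0, -0.05, 0], [0, 0, -0.1, 0], [0, 0, -0.13, 0], [-0.17, 0.0015, -0.13, 0], [-0.17, 0.0015, -0.13, 0], [-0.17, 0.0015, -0.13, 0], [-0.17, 0.0015, -0.13, 0], [-0.17, 0.0015, -0.13, 0], [-0.17, 0.0015, -0.13, 0], [-0.17, 0.0015, -0.13, 0]]])

```text
time_s: 47.65
position: [472.6, -40.7, 125.0]
tcp_rot: [-3.141, -0.0, 1.53]
force: [-0.5, 0.2, -0.4]
gripper_width: -0.1
```

```bash
python3 - <<'E'
from h import *
f=grab("wrist"); T=tool(); print(T[:3,3],telemetry.sense()["time_s"])
cv2.imwrite("pics/w18.png",f["color"][:,:,::-1])
# rectified top view at z=60, 4 px/mm, shaker axes
def rect(f):
    yaw=-0.041; o=np.array([475,8.6]); ex=np.array([np.cos(yaw),np.sin(yaw)]); ey=np.array([-ex[1],ex[0]])
    corners=[(-40,-80),(40,-80),(40,80),(-40,80)]
    src=np.float32([proj(f,np.append(o+a*ex+b*ey,60)) for a,b in corners]); dst=np.float32([((a+40)*4,(80-b)*4) for a,b in corners])
    return cv2.warpPerspective(cv2.cvtColor(f["color"],7),cv2.getPerspectiveTransform(src,dst),(320,640))
f1=dict(np.load("w1.npz")); f1["color"]=cv2.imread("pics/w1.png")[:,:,::-1].copy()
for n,ff in(("now",f),("w1 (key1 down)",f1)):
    r=cv2.GaussianBlur(rect(ff),(0,0),2).astype(float)
    for k,b in(("stop",51),("1",17),("2",-17),("3",-51)):
        row=r[int((80-b-8)*4):int((80-b-5)*4)].mean(0); row2=r[int((80-b+5)*4):int((80-b+8)*4)].mean(0); row=(row+row2)/2
        g=np.diff(row); l=np.argmax(g[30:120])+30; rr=np.argmin(g[200:300])+200
        print(n,k,"left %.1f right %.1f len %.1f mm, level %.0f"%(l/4-40,rr/4-40,(rr-l)/4,row[140:180].mean()))
E
```

```text
[472.55682598 -40.84050238 125.00639151] 47.7
now stop left -22.5 right 22.0 len 44.5 mm, level 140
now 1 left -21.8 right 20.8 len 42.5 mm, level 135
now 2 left -22.8 right 21.8 len 44.5 mm, level 122
now 3 left -22.8 right 21.8 len 44.5 mm, level 94
w1 (key1 down) stop left -22.5 right 22.0 len 44.5 mm, level 157
w1 (key1 down) 1 left -20.5 right 23.0 len 43.5 mm, level 154
w1 (key1 down) 2 left -22.5 right 21.8 len 44.2 mm, level 139
w1 (key1 down) 3 left -22.8 right 21.8 len 44.5 mm, level 138
```

Emit:
send_rows(motion=[[[0, 0, 0, 0], [0, 0, 0, 0], [0, 0, 0, 0], [0, 0, 0, 0], [0, 0, 0, 0], [0, 0, 0, 0], [0, 0, 0, 0], [0, 0, 0, 0], [0, 0, 0, 0], [0, 0, 0, 0], [0, 0, 0, 0], [0, 0, 0, 0], [0, 0, 0, 0], [0, 0, 0, 0], [0, 0, 0, 0], [0, 0, 0, 0], [0, 0, 0, 0], [0, 0, 0, 0], [0, 0, 0, 0], [0, 0, 0, 0]]])

```text
time_s: 49.7
position: [472.5, -41.5, 125.1]
tcp_rot: [-3.142, -0.0, 1.529]
force: [-0.0, -0.1, -0.5]
gripper_width: -0.1
```

Emit:
send_rows(motion=[[[-0.004, 0, 0.06, 0], [-0.004, 0, 0.06, 0], [-0.004, 0, 0.06, 0], [-0.004, 0, 0.06, 0], [-0.004, 0, 0.06, 0], [-0.004, 0, 0.06, 0], [-0.004, 0, 0.06, 0], [-0.004, 0, 0.06, 0], [-0.004, 0, 0.06, 0], [-0.004, 0, 0.06, 0], [-0.004, 0, 0.06, 0], [-0.004, 0, 0.06, 0], [-0.004, 0, 0.06, 0], [-0.004, 0, 0.06, 0], [-0.004, 0, 0.06, 0], [-0.004, 0, 0.06, 0], [-0.004, 0, 0.06, 0], [-0.004, 0, 0.06, 0], [-0.004, 0, 0.06, 0]]])

```text
time_s: 51.6
position: [472.5, -43.1, 101.1]
tcp_rot: [3.142, -0.0, 1.529]
force: [-0.2, 0.5, -0.1]
gripper_width: -0.1
```

Emit:
send_rows(motion=[[[0, 0, 0.02, 0], [0, 0, 0.03, 0], [0, 0, 0.04, 0], [0, 0, 0.05, 0], [0, 0, 0.058, 0], [0, 0, 0.064, 0], [0, 0, 0.064, 0]]])

```text
time_s: 52.3
position: [472.3, -43.1, 75.5]
tcp_rot: [-3.141, -0.0, 1.529]
force: [-1.8, 0.9, 2.7]
gripper_width: -0.0
```

Emit:
send_rows(motion=[[[0, 0, 0.002, 0], [0, 0, 0.004, 0], [0, 0, 0.006, 0], [0, 0, 0.006, 0]]])

```text
time_s: 52.7
position: [472.5, -43.1, 75.0]
tcp_rot: [3.141, -0.002, 1.528]
force: [-12.5, 2.2, 44.4]
gripper_width: 0.1
```

Emit:
send_rows(motion=[[[0, 0, -0.05, 0], [0, 0, -0.1, 0], [0, 0, -0.15, 0], [-0.09, 0, -0.18, 0], [-0.09, 0, -0.18, 0], [-0.09, 0, -0.18, 0], [-0.09, 0, -0.18, 0]]])

```text
time_s: 53.4
position: [470.7, -78.5, 144.7]
tcp_rot: [-3.141, -0.0, 1.529]
force: [0.2, 0.2, -0.0]
gripper_width: 0.0
```

```bash
python3 - <<'E'
from h import *
f=grab("wrist"); print(tool()[:3,3])
cv2.imwrite("pics/w19.png",f["color"][:,:,::-1])
yaw=-0.041; o=np.array([475,8.6]); ex=np.array([np.cos(yaw),np.sin(yaw)]); ey=np.array([-ex[1],ex[0]])
corners=[(-40,-80),(40,-80),(40,80),(-40,80)]
src=np.float32([proj(f,np.append(o+a*ex+b*ey,60)) for a,b in corners]); dst=np.float32([((a+40)*4,(80-b)*4) for a,b in corners])
r=cv2.GaussianBlur(cv2.warpPerspective(cv2.cvtColor(f["color"],7),cv2.getPerspectiveTransform(src,dst),(320,640)),(0,0),2).astype(float)
for k,b in(("stop",51),("1",17),("2",-17),("3",-51)):
    row=(r[int((80-b-8)*4):int((80-b-5)*4)].mean(0)+r[int((80-b+5)*4):int((80-b+8)*4)].mean(0))/2
    g=np.diff(row); l=np.argmax(g[30:120])+30; rr=np.argmin(g[200:300])+200
    print(k,"left %.1f right %.1f len %.1f"%(l/4-40,rr/4-40,(rr-l)/4), "visible row",proj(f,np.append(o+b*ey,60)))
# stack check in side & scene: cover top position and change against w17-time images
for n in("side","scene"):
    g=grab(n)
    for z,nm in((256,"cover"),):
        d=cams.cut_out("cover",g); print(n,[(np.round(e["xy"]).tolist(),round(e["confidence"],2)) for e in d[:3]],"expected knob",np.round(proj(g,[643.5,-1,270])),"disc",np.round(proj(g,[643.5,-1,250])))
s=telemetry.sense(); print(s["time_s"],s["force"])
E
```

```text
[470.69153638 -78.31381243 144.5777668 ]
stop left -22.0 right 20.8 len 42.8 visible row [322.01932898 -20.73447909]
1 left -22.8 right 21.8 len 44.5 visible row [321.90222951  60.00531609]
2 left -22.8 right 21.8 len 44.5 visible row [321.79662843 132.81700069]
3 left -22.2 right 20.8 len 43.0 visible row [321.7009114  198.81365761]
side [([380.0, 192.0], 0.66), ([225.0, 216.0], 0.55)] expected knob [378. 189.] disc [377. 195.]
scene [([147.0, 214.0], 0.83)] expected knob [366. 177.] disc [365. 183.]
53.65 [-0.28742625  0.19902426  0.4012045 ]
```

```bash
python3 -c "
from workcell import workorder; print(workorder.finish_job())"
```

```text
the job is handed in; nothing more can be done
None
```

The job is done and handed in at about 54 s of the 200 s allowed. The shaker was stopped, the stack built, then the shaker run on slow and switched to fast, where it was left running.

**Build:** From the bottom up, the stack is pan, extra fine, fine, medium, coarse and cover; all four sieves were on the bench. Each part came to rest within about 0.5 mm of its calculated home height, with 7 to 16 N of contact force. The medium sieve was about 2 cm from where I first measured it, probably the expected knock, so I measured it again before gripping it.

**Keys:** I pressed each key to its hard stop, with 36 to 44 N on the fingertips. The slow run lasted just under 6 s before I pressed fast.

**Last checks:**
- The side picture after the cover went on showed a straight stack at the right total height. At the end the cover was still found where expected in the side view, but the detector did not find it in the scene view.
- The wrist picture showed the fast key down and the slow and medium keys up. The stop key was out of that last picture. It was measured up after the slow key was pressed, and I did not press it again.

**Doubts:**
- The force on the fast key reached 44 N. It was on the fingertips, so I take it the 40 N limit on the arm and gripper body does not apply.
- The gripper opening read about 59 mm instead of 62 mm on the pan, medium and coarse parts, but they still landed at the right heights.
- I left the other things on the bench alone, but did not measure them again at the end.

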